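# Load the marking box, break its hood stay and lower the hood

## Robot

A 6-joint arm with a two-finger parallel gripper is mounted at the origin on a cart in front of the work surface, level with it; the furniture and walls round the work are solid. World frame = base frame: x ahead of the robot, y to its left, z up, the work surface at z = 0. Lengths are in m, angles in rad, forces in N, time in s.
With the tool pointing down it reaches from about 0.25 to 0.725 m from the base axis. Payload 4 kg.
Tool frame: the origin (TCP) lies on the centre line of the jaws, within the pads' length; the fingertips stand 17 mm ahead of it and the grasp point (between the pads) lies 2 mm behind it; z points along the fingers, y is the line along which they close (so a half turn about z gives the same grasp; the last joint's range is limited). The gripper opens to 85 mm and grips with 20 to 120 N. Pads are 22 mm wide; open, the fingers measure 114 mm over their backs; the gripper's body (76 mm by 85 mm) begins 54 mm behind the grasp point. The pads swing forward as they close: fully open they stand 13 mm farther back than shut.
Start: joints at [1.204, 0.241, 0.005, 1.335, 0, 1.571], TCP at [0.179, 0.467, 0.248] pointing down, gripper open.
Joint ranges: [-2.72, 2.72], [-1.05, 1.87], [-1.09, 1.28], [-1.99, 2.15], [-1.42, 1.44], [-3.14, 3.14]. Speed limits (rad/s): [2.79, 2.79, 3.14, 3.14, 3.14, 3.14].

## Interface

Orientations are given as a unit quaternion [x, y, z, w].
In Python, from workcell import get_obs, imaging, order gives the robot as it stands.
- The arm moves only by the tool apply_moves, never from a script. Its argument "targets" is a list that holds one entry, the list of rows, each a list of 5 numbers: the shift along the world's x, y, z in units of 40 mm (1.0 is 40 mm), then the turn about the world's z in degrees, then the gripper command: -1 is shut, 1 is fully open, values between are in proportion. In form: [[[dx, dy, dz, turn, fingers], ...]]. A call has 1 to 8 rows; each row shifts and turns the commanded pose from where the row before left it; what a row does not reach is not made up. A row lasts 1/12 s, in which the tool goes at most 41.7 mm and 7.16 degrees, less where a joint would pass 70% of its speed; a pose out of reach is approached as far as the arm can. A call is refused whole if a number of a shift passes 1 or a number of a turn 7.16, either way. A call with a gripper value outside its range is refused whole. The fingers move at their own pace and stop on an object; the grip force is fixed at half the most. Time passes only in rows, so rows that do not move let the fingers close. It gives the time, the measured TCP pose, the force, the opening and the grip force at its end, in the units of the state.
- get_obs(): the state, without advancing time (a new reading comes with each control period).
- imaging.camera(name): name is "scene" or "top" or "wrist"; returns (picture, depth): 480x640x3 uint8, blue, green, red; 480x640 float32, m along the optical axis (not along the pixel's ray), 0 where there is no reading.
- imaging.get_calibration(name): a dict with "camera_matrix" (3x3 intrinsics, pixels), "eye" and "rotation" of the camera in the world; the wrist camera has in their place "hand_eye" (4x4, takes a point from camera to tool coordinates, whose origin is the TCP and whose axes are the flange's). Camera axes: x right, y down, z forward; pixel columns grow to the right and rows downward; lengths in m; the calibration is good to about 2 mm. The wrist camera is an equidistant fisheye: a pixel r from the principal point sees the ray r / f radians off the axis. A picture is of the moment at which its call begins: read the wrist's pose just before it. get_calibration takes no time and is no camera call.
- order.job_done(): hands the job in; it is judged then, once.
The state is a dict: "clock": time; "joint_pos": joint angles; "joint_vel": joint speeds; "tau": joint torques, N m; "eef_pos": TCP position; "tool_rot": TCP orientation; "ft_force": force on the tool from outside, world axes, zero at the start; "ft_torque": the same for the moment, N m; "grip_width": finger opening in m; "grasp_force": force on a finger pad.
Only numpy, scipy, OpenCV 4.12 (cv2) and the standard library are available. Lean on these libraries where they do the work, as an engineer would, in place of code of your own. Each camera call takes 0.05 s, during which the arm holds its last target. There are 200 camera calls.

## Task

Lay the full-walled casting that lies beside the marking box flat in the nest inside the open box, lengthways front to back between the four corner locators, and let go of it. Then, without forcing the locked hood stay, push its red knuckle so that the stay breaks and folds, and lower the hood gently until it is fully shut, never letting it drop or slam; the black grab bar is there to hold it by. Leave the other things on the table where they are.

Things in the scene. Friction and masses are not known exactly. Their poses are not given: they have to be found in the camera images.
- casting_center (a point): centre (half-way up) of the casting to load: light grey cast housing half with a full wall all round, 60 mm wide (x axis), 110 mm long (y axis), 28 mm high, side walls 26 mm high, 0.14 kg. Loose on the table right of the marking box, z up, long axis within 0.4 rad of pointing straight away from the robot. Grasp across the 60 mm width; either end may go in front.
- marking_box: white fixed box with a grey hood; origin under its centre; x from its front (robot side) to its back, y to its left, z up; turned by 0 to 0.35 rad. 210 mm deep, 200 mm wide, standing on a 5 mm card mat, rim 90 mm above the table, walls 8 mm. The open hood leans forward over the nest's back half, so a vertical gripper over the nest hits it: lean the tool back towards the robot by some 30 degrees.
- nest (a point): centre of the nest plate's top in the marking box, 66 mm above the table; axes as marking_box. Four L-shaped corner locators 7 mm high, legs 22 mm, leave 126 mm (x) by 76 mm (y) for the casting; its sides are free for the fingers between them. The rim is 24 mm higher than the plate; inside faces 92 mm to left and right, 81 mm to the front.
- hinge (a point): middle of the hood's hinge line, which runs along the box's y axis at its back, 116 mm behind the nest's centre and 24 mm above the nest plate; axes as marking_box; fixed.
- hood (a joint): opening of the hood: 0 shut, 1.08 rad at the start, held by the stay. Hood: grey, 210 mm deep, 200 mm wide, 50 mm high, amber window, 0.5 kg. With the stay just broken, friction still holds it up; once lowered below about 0.7 rad it falls shut and slams if let go; let go only within 5 mm or so of shut.
- grab_bar (a point): middle of the hood's black grab bar: round, 12 mm diameter, along the box's y axis, 100 mm free between its end posts, 40 mm gap to the hood's front edge. Relative to the hinge line it lies 251 mm in front and 25 mm above when shut; when open it is the hood's highest part, 0.32 m above the table. Its axes turn with the hood (marking_box axes when shut). It can turn between gripping fingers.
- knuckle (a point): middle of the red round thumb knob on the stay's knuckle: 22 mm diameter, 26 mm long along the box's y axis, 23 mm outside the box's right (-y) side. Hood open: 88 mm in front of the hinge line, 41 mm above it. Hood shut: 80 mm in front, 59 mm below, beside the box. Its axes turn with the arm; use only its position.
- stay_foot (a point): lower pivot of the stay on the box's right side, 155 mm in front of the hinge line, 15 mm below it; axes as marking_box. The stay is two flat steel arms, 87 mm each, from here to the knuckle and on to the hood's side. Locked, they lie 0.06 rad each past straight, bowed up towards the robot, rising to the back at about 36 degrees.
- stay_upper (a joint): angle at the stay's knuckle: 2.28 rad locked at its stop, 2.16 straight, less as it folds, 0 with the hood shut. Push the knob with 2 to 8 N away from the robot and down (36 degrees from straight down, square to the arms): 6 mm takes it past straight, 20 to 30 mm leaves it well broken (below 1.9 rad) with the hood only a few degrees lower.
- tin: flat blue closed tin, 88 x 128 x 35 mm, origin under its centre; a bystander in front of the casting, near the table.s front edge.
- block_a: dark clamp block with a steel spring clip, 26 x 62 x 28 mm, origin at its underside; a bystander at the front edge of the table on the right.
- block_b: another clamp block, 24 x 60 x 29 mm, farther right; a bystander.
- block_c: another clamp block, 24 x 59 x 27 mm, farther right at the front edge; a bystander.
- cap: red plastic cap, 33 mm diameter, 14 mm high, origin at its underside; a bystander at the front edge of the table, to the right of the casting.
- spare_casting: another casting, 67 x 100 x 28 mm, one side broken open, far to the right at the table's front edge; a bystander, not the one to load.

How it is judged:
By the outcome, as a careful person would: the job done as asked, in the order asked, and still so for the second after the job is handed in, with the robot touching nothing.
It also fails if it takes over 64 s, if anything falls off the work surface, if the arm or the gripper's body presses on something with over 40 N, if the wrist force passes 120 N, or if a joint passes its speed limit or range.

## Working session

There is one attempt and no reset: what is moved stays moved. The work goes in short steps, Python scripts to look and compute and a tool call to move; the robot and the scene stay as the last step left them, time stands still between calls to the robot, and variables do not carry over. Pictures are saved under pics/ and viewed, at most 10 in all, crops included, and the job is handed in when it is done.

Besides the shell and the picture viewer there is one more tool, called after "Emit:" as name(argument=value, ...) on one line, values as JSON. apply_moves: Moves the arm, as the interface text tells. Its arguments: {"type":"object","properties":{"targets":{"type":"array","items":{"type":"array","items":{"type":"array","items":{"type":"number"}}}}},"required":["targets"]}

```bash
ls; mkdir -p pics
python3 - <<'E'
from workcell import get_obs, imaging
import cv2,numpy as np
print(get_obs())
for n in ("scene","top","wrist"):
    im,d=imaging.camera(n); cv2.imwrite(f"pics/{n}0.png",im); np.savez(f"{n}0.npz",im=im,d=d)
    print(n,imaging.get_calibration(n))
E
```

```text
pics
{'clock': 0.0, 'joint_pos': array([ 1.20396425e+00,  2.41404193e-01,  3.74796405e-03,  1.33520541e+00,
       -3.62262472e-06,  1.57081497e+00]), 'joint_vel': array([-0.00032657, -0.00103261,  0.00022468, -0.00041879, -0.00137349,
       -0.00016855]), 'tau': array([ 1.01114816e-03, -3.72319472e+01,  2.52408385e+01,  1.68521918e-02,
        2.47028520e-04,  9.39788663e-06]), 'eef_pos': array([0.17912018, 0.46618504, 0.24742637]), 'tool_rot': array([ 1.82398439e-01,  9.83224157e-01, -1.01566491e-03, -1.86554743e-04]), 'ft_force': array([0.31263487, 0.55149626, 0.21315609]), 'ft_torque': array([-0.00295482, -0.02453817, -0.01314253]), 'grasp_force': 0.0, 'grip_width': 0.08548861268609545}
scene {'camera_matrix': array([[612.03690665,   0.        , 313.64351647],
       [  0.        , 612.03690665, 243.92158889],
       [  0.        ,   0.        ,   1.        ]]), 'eye': array([-0.1555196 , -0.83698489,  1.30608048]), 'rotation': array([ 0.86790481, -0.36316402,  0.12340728, -0.31563235])}
top {'camera_matrix': array([[582.84736346,   0.        , 322.1386729 ],
       [  0.        , 582.84736346, 250.92659876],
       [  0.        ,   0.        ,   1.        ]]), 'eye': array([ 0.28518425, -0.09111601,  1.85974096]), 'rotation': array([ 0.71417159, -0.69535368,  0.0568551 , -0.05665416])}
wrist {'camera_matrix': array([[371.64829954,   0.        , 315.93209956],
       [  0.        , 371.64829954, 247.70010039],
       [  0.        ,   0.        ,   1.        ]]), 'hand_eye': array([[-2.75853869e-04, -9.59471795e-01, -2.81804539e-01,
         7.15574077e-02],
       [ 9.99999947e-01, -3.14150931e-04,  9.07192746e-05,
         3.96435321e-04],
       [-1.75571744e-04, -2.81804499e-01,  9.59471831e-01,
        -1.25808717e-01],
       [ 0.00000000e+00,  0.00000000e+00,  0.00000000e+00,
         1.00000000e+00]])}
```

View pics/scene0.png

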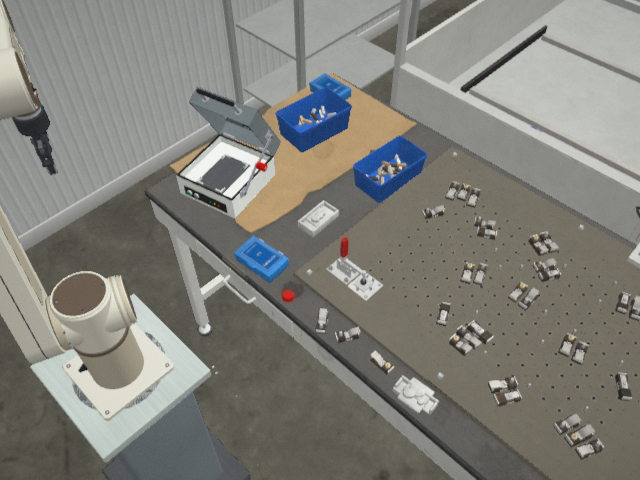

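View pics/top0.png

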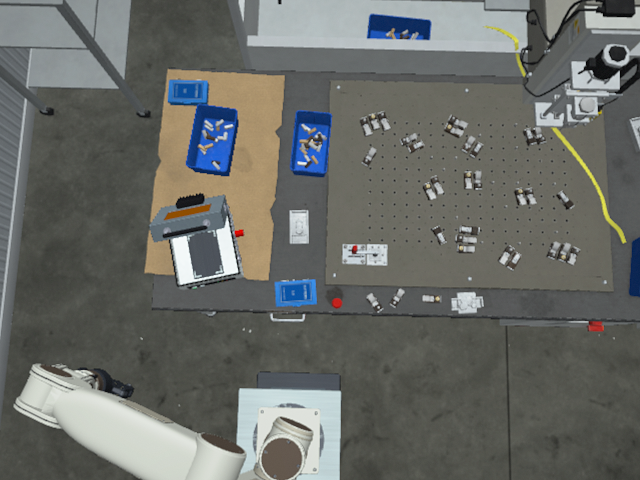

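```bash
cat > h.py <<'E'
import numpy as np,cv2
from scipy.spatial.transform import Rotation as R
from workcell import imaging
def cal(n):
    c=imaging.get_calibration(n); return c["camera_matrix"],np.array(c["eye"]),R.from_quat(c["rotation"]).as_matrix()
def ray(n,px):
    K,e,r=cal(n); px=np.atleast_2d(px).astype(float)
    d=np.c_[(px-K[[0,1],[2,2]])/K[0,0],np.ones(len(px))]@r.T
    return e,d
def plane(n,px,z):
    e,d=ray(n,px); return e+d*((z-e[2])/d[:,2])[:,None]
def cloud(n,d):
    K,e,r=cal(n); v,u=np.mgrid[:480,:640]
    return np.dstack([(u-K[0,2])/K[0,0]*d,(v-K[1,2])/K[0,0]*d,d])@r.T+e
def tri(p1,p2):
    e1,d1=ray("top",p1);e2,d2=ray("scene",p2);d1=d1[0];d2=d2[0]
    s=np.linalg.lstsq(np.c_[d1,-d2],e2-e1,rcond=None)[0]
    a=e1+s[0]*d1;b=e2+s[1]*d2; return (a+b)/2,np.linalg.norm(a-b)
E
python3 - <<'E'
from h import *
from workcell import get_obs
D={n:np.load(n+"0.npz") for n in("scene","top")}
P={n:cloud(n,D[n]["d"]) for n in D}
# sanity: table
print("table",P["top"][270,300],P["scene"][240,310])
# knuckle
c={}
for n,roi in(("top",(225,250,225,243)),("scene",(250,272,155,178))):
    im=D[n]["im"].astype(int);m=(im[...,2]>120)&(im[...,1]<70)&(im[...,0]<70)
    k=np.zeros_like(m);u0,u1,v0,v1=roi;k[v0:v1,u0:u1]=1;v,u=np.nonzero(m&k);c[n]=(u.mean(),v.mean());print(n,c[n],len(u),np.median(P[n][m&k],0))
print("knuckle",tri(c["top"],c["scene"]))
for n in D:
    p=P[n];im=D[n]["im"].astype(int)
    # casting: height 15-40mm, region
    m=(p[...,2]>.018)&(p[...,2]<.04)&(p[...,0]>.3)&(p[...,0]<.55)&(p[...,1]>-.12)&(p[...,1]<.12)&(im.min(2)>110)
    m=m.astype(np.uint8); nn,l,s,ce=cv2.connectedComponentsWithStats(m)
    i=1+np.argmax(s[1:,4]); q=p[l==i]; print(n,"cast n",len(q),"z",np.percentile(q[:,2],[5,50,95]))
    ct=cv2.findContours((l==i).astype(np.uint8),0,1)[0][0][:,0]
    w=plane(n,ct,.027)[:,:2]; print(cv2.minAreaRect((w*1000).astype(np.float32)))
    # box rim
    m=(p[...,2]>.082)&(p[...,2]<.1)&(p[...,0]>.2)&(p[...,0]<.7)&(p[...,1]>.1)&(p[...,1]<.5)
    q=p[m&(im.min(2)>120)]; print("rim",len(q),cv2.minAreaRect((q[:,:2]*1000).astype(np.float32)))
    m=(p[...,2]>.05)&(p[...,2]<.075)&(p[...,0]>.2)&(p[...,0]<.7)&(p[...,1]>.1)&(p[...,1]<.5)
    q=p[m]; print("plate z",np.percentile(q[:,2],[10,50,90]),len(q))
# wrist shape in tool frame
o=get_obs();Rt=R.from_quat(o["tool_rot"]).as_matrix()
for n in D:
    q=(P[n][D[n]["d"]>0]-o["eef_pos"])@Rt; q=q[(abs(q[:,0])<.25)&(abs(q[:,1])<.2)&(q[:,2]<.03)&(q[:,2]>-.6)]
    for z in np.arange(-.58,.03,.04):
        s=q[(q[:,2]>z)&(q[:,2]<z+.04)]
        if len(s)>5: print(n,"z%.2f"%z,len(s),s[:,:2].min(0).round(3),s[:,:2].max(0).round(3))
# upscaled crops
im=D["top"]["im"][180:300,140:320];sc=D["scene"]["im"][80:240,160:360]
a=cv2.resize(im,None,fx=3,fy=3,interpolation=cv2.INTER_CUBIC);b=cv2.resize(sc,(425,340),interpolation=cv2.INTER_CUBIC)
cv2.imwrite("pics/crop1.png",a)
E
```

```text
table [ 0.52270587 -0.01808941 -0.00076913] [ 0.59667801 -0.04555028  0.00465838]
top (np.float64(238.68085106382978), np.float64(232.89361702127658)) 47 [0.6117692  0.16349729 0.13987035]
scene (np.float64(260.88524590163934), np.float64(165.98360655737704)) 61 [0.6118063  0.16011602 0.13983519]
knuckle (array([0.61416414, 0.16399057, 0.13538985]), np.float64(0.002970088102201184))
scene cast n 70 z [0.0184434  0.0214946  0.02876952]
((504.76904296875, 98.30597686767578), (35.324623107910156, 34.7187614440918), 78.96945190429688)
rim 404 ((585.7496337890625, 276.83331298828125), (233.34466552734375, 208.64414978027344), 13.141200065612793)
plate z [0.06001444 0.06722646 0.07220049] 3006
top cast n 35 z [0.01831274 0.021127   0.02899012]
((496.83624267578125, 100.25362396240234), (19.090682983398438, 31.760391235351562), 1.5343496799468994)
rim 87 ((553.40869140625, 268.35504150390625), (161.10243225097656, 201.38946533203125), 13.88460922241211)
plate z [0.05784312 0.06421584 0.07063063] 2847
scene z-0.50 52 [-0.052 -0.199] [-0.043 -0.144]
scene z-0.46 135 [-0.055 -0.2  ] [-0.039  0
[... 423 characters left out ...]
0.02  0.029]
scene z-0.06 123 [-0.017 -0.077] [0.013 0.047]
scene z-0.02 59 [-0.011 -0.059] [0.011 0.047]
top z-0.50 1633 [-0.05 -0.2 ] [ 0.051 -0.112]
top z-0.46 4036 [-0.054 -0.2  ] [0.057 0.034]
top z-0.42 472 [-0.053 -0.2  ] [0.044 0.045]
top z-0.38 113 [-0.046 -0.074] [-0.041  0.044]
top z-0.34 96 [-0.041 -0.042] [-0.032  0.04 ]
top z-0.30 126 [-0.042 -0.044] [-0.016  0.04 ]
top z-0.26 75 [-0.039 -0.041] [-0.008  0.02 ]
top z-0.22 108 [-0.035 -0.036] [-0.003  0.017]
top z-0.18 173 [-0.037 -0.038] [0.005 0.026]
top z-0.14 139 [-0.036 -0.067] [0.011 0.065]
top z-0.10 207 [-0.017 -0.073] [0.019 0.074]
top z-0.06 69 [-0.015 -0.075] [0.013 0.07 ]
top z-0.02 11 [-0.01  -0.054] [-0.004 -0.042]
```

View pics/crop1.png

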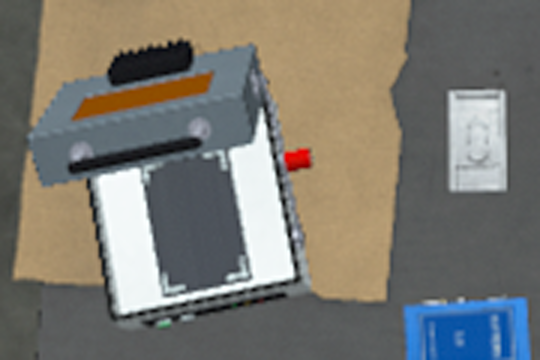

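Run:
```python
from h import *
t=np.load("top0.npz")["im"].astype(int); s=np.load("scene0.npz")["im"].astype(int)
for n,im,(u0,u1,v0,v1) in(("top",t,(284,316,203,252)),("scene",s,(290,350,195,240))):
    m=np.zeros((480,640),np.uint8);m[v0:v1,u0:u1]=(im.min(2)>120)[v0:v1,u0:u1]
    m=cv2.morphologyEx(m,3,np.ones((3,3),np.uint8))
    c=max(cv2.findContours(m,0,1)[0],key=cv2.contourArea)[:,0]
    print(n,"cast",cv2.minAreaRect((plane(n,c,.026)[:,:2]*1000).astype(np.float32)),cv2.contourArea(c))
# box: nest plate (dark bluish) in top, and rim white blob
m=np.zeros((480,640),np.uint8);m[231:290,165:245]=(t.min(2)>165)[231:290,165:245]
c=max(cv2.findContours(m,0,1)[0],key=cv2.contourArea)[:,0]
w=plane("top",c,.09)[:,:2]*1000; r=cv2.minAreaRect(w.astype(np.float32));print("rim",r,cv2.boxPoints(r).round())
m=np.zeros((480,640),np.uint8);m[231:285,180:230]=((t.max(2)<110))[231:285,180:230]
c=max(cv2.findContours(m,0,1)[0],key=cv2.contourArea)[:,0]
w=plane("top",c,.066)[:,:2]*1000; r=cv2.minAreaRect(w.astype(np.float32));print("plate",r,cv2.boxPoints(r).round())
# grab bar from cloud (dark, high)
for n,im in(("top",t),("scene",s)):
    p=cloud(n,np.load(n+"0.npz")["d"]); k=(p[...,2]>.30)&(p[...,2]<.35)&(p[...,0]>.5)&(p[...,0]<.68)&(p[...,1]>.15)&(p[...,1]<.42)&(im.max(2)<60)
    q=p[k];print("bar",n,len(q),q.mean(0),q.min(0),q.max(0),np.degrees(np.arctan2(*np.polyfit(q[:,1],q[:,0],1)[:1],1)))
```

```text
top cast ((659.9851684570312, -9.599578857421875), (108.21326446533203, 61.24228286743164), 1.7409617900848389) 622.0
scene cast ((659.2782592773438, -16.188323974609375), (124.11334228515625, 74.91006469726562), 2.910151243209839) 786.0
rim ((548.4642944335938, 273.5731506347656), (145.7359619140625, 182.76963806152344), 13.120468139648438) [[457. 346.]
 [498. 168.]
 [640. 201.]
 [599. 379.]]
plate ((563.5784912109375, 289.6766662597656), (156.62586975097656, 109.01460266113281), 13.787467956542969) [[475. 324.]
 [501. 218.]
 [653. 255.]
 [627. 361.]]
bar top 160 [0.57690359 0.28090435 0.32831154] [0.56007755 0.22428465 0.31806607] [0.59357798 0.33903862 0.33771827] -13.49563817355069
bar scene 142 [0.57838783 0.27535775 0.32944115] [0.56210206 0.22071471 0.32026321] [0.59426495 0.33492829 0.33678605] -13.125783645707564
```

Emit:
apply_moves(targets=[[[0.4,-0.8,0,2.8,1],[0.5,-0.8,0,2.8,1],[0.5,-0.8,0,2.8,1],[0.5,-0.8,0,2.8,1],[0.5,-0.8,0,2.8,1],[0.5,-0.8,0,2.8,1],[0.5,-0.8,0,2.8,1],[0.5,-0.8,0,2.8,1]]])

```text
clock: 0.82
eef_pos: [0.3357, 0.209, 0.2482]
tool_rot: [-0.014, 1.0, -0.0, -0.0]
ft_force: [1.5, -0.7, -0.1]
grip_width: 0.0855
grasp_force: 0.0
```

Emit:
apply_moves(targets=[[[0.8,-0.6,0,0,1],[0.9,-0.7,0,0,1],[0.9,-0.7,0,0,1],[0.9,-0.7,0,0,1],[0.9,-0.7,-0.2,0,1],[0.9,-0.7,-0.3,0,1],[0.9,-0.7,-0.3,0,1],[0.9,-0.6,-0.3,0,1]]])

```text
clock: 1.48
eef_pos: [0.5964, 0.0111, 0.208]
tool_rot: [-0.012, 1.0, -0.0, -0.0]
ft_force: [0.6, -0.5, -0.5]
grip_width: 0.0853
grasp_force: 0.0
```

```bash
cat > w.py <<'E'
from h import *
from workcell import get_obs
def wproj(X,o,c):
    T=R.from_quat(o["tool_rot"]).as_matrix();H=np.array(c["hand_eye"]);K=c["camera_matrix"]
    p=((np.atleast_2d(X)-o["eef_pos"])@T-H[:3,3])@H[:3,:3]
    r=np.hypot(p[:,0],p[:,1]);a=np.arctan2(r,p[:,2])*K[0,0]/r
    return p[:,:2]*a[:,None]+K[[0,1],[2,2]]
def wplane(px,o,c,z):
    T=R.from_quat(o["tool_rot"]).as_matrix();H=np.array(c["hand_eye"]);K=c["camera_matrix"]
    q=np.atleast_2d(px).astype(float)-K[[0,1],[2,2]];r=np.hypot(q[:,0],q[:,1])+1e-9;t=r/K[0,0]
    d=np.c_[q/r[:,None]*np.sin(t)[:,None],np.cos(t)]@H[:3,:3].T@T.T
    e=T@H[:3,3]+o["eef_pos"];return e+d*((z-e[2])/d[:,2])[:,None]
E
python3 - <<'E'
from w import *
o=get_obs();im,d=imaging.camera("wrist");c=imaging.get_calibration("wrist")
print(o["eef_pos"],o["joint_pos"],o["ft_force"])
m=(im.min(2)>120).astype(np.uint8)
# casting centre/corner guess drawn
g=np.array([.66,-.0096]);a=np.radians(1.7);ux=np.array([np.cos(a),np.sin(a)]);uy=np.array([-ux[1],ux[0]])
pts=[np.r_[g+sx*.055*ux+sy*.03*uy,.027] for sx,sy in((1,1),(1,-1),(-1,-1),(-1,1))]
pp=wproj(pts,o,c);print(pp.round())
im2=im.copy();cv2.polylines(im2,[pp.astype(np.int32).reshape(-1,1,2)],True,(0,255,0),1)
cv2.imwrite("pics/w1.png",im2);cv2.imwrite("w1raw.png",im)
E
```

```text
[0.59644367 0.01108525 0.20804622] [ 1.86210280e-02  4.51813004e-01  2.03197794e-01  1.32259693e+00
 -7.82766177e-05 -4.59082832e-03] [ 0.57927173 -0.51659056 -0.5108817 ]
[[324. 347.]
 [262. 347.]
 [255. 236.]
 [324. 236.]]
```

View pics/w1.png

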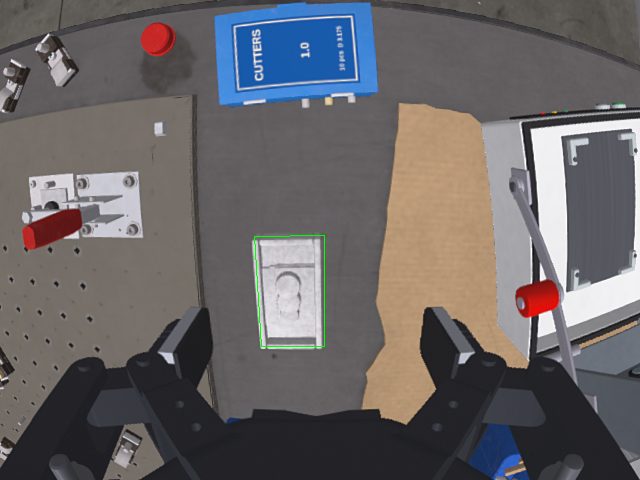

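Emit:
apply_moves(targets=[[[0.4,-0.3,-0.5,0,1],[0.4,-0.3,-0.5,0,1],[0,0,-0.5,0,1],[0,0,-0.5,0,1],[0,0,0,0,1],[0,0,0,0,1]]])

```text
clock: 2.03
eef_pos: [0.6259, -0.0108, 0.1272]
tool_rot: [-0.012, 1.0, 0.0, -0.002]
ft_force: [0.2, -0.2, 0.9]
grip_width: 0.0855
grasp_force: 0.0
```

Emit:
apply_moves(targets=[[[0.08,-0.02,-0.5,0,1],[0,0,-0.7,0,1],[0,0,-0.7,0,1],[0,0,-0.4,0,1],[0,0,-0.2,0,1],[0,0,0,0,1],[0,0,0,0,1]]])

```text
clock: 2.62
eef_pos: [0.6316, -0.0116, 0.0304]
tool_rot: [-0.012, 1.0, -0.0, 0.001]
ft_force: [0.3, -1.2, 0.2]
grip_width: 0.0854
grasp_force: 0.0
```

Emit:
apply_moves(targets=[[[-0.05,0,-0.16,0,1],[0,0,0,0,1],[0,0,0,0,-1],[0,0,0,0,-1],[0,0,0,0,-1],[0,0,0,0,-1],[0,0,0,0,-1],[0,0,0,0,-1]]])

```text
clock: 3.28
eef_pos: [0.6294, -0.012, 0.0237]
tool_rot: [-0.012, 1.0, -0.0, 0.001]
ft_force: [-1.0, 0.3, 5.9]
grip_width: 0.0583
grasp_force: 66.4
```

Emit:
apply_moves(targets=[[[0,0,0.3,0,-1],[0,0,0.6,0,-1],[-0.3,0,0.7,0,-1],[-0.6,0.2,0.7,0,-1],[-0.7,0.4,0.7,0,-1],[-0.8,0.5,0.6,2,-1],[-0.7,0.6,0.4,2,-1],[-0.5,0.6,0,2,-1]]])

```text
clock: 3.95
eef_pos: [0.4869, 0.0791, 0.1841]
tool_rot: [-0.065, 0.998, 0.0, 0.003]
ft_force: [1.1, 0.4, -1.6]
grip_width: 0.0587
grasp_force: 65.7
```

Run:
```python
from w import *
c=imaging.get_calibration("wrist")
o=dict(eef_pos=np.array([0.59644367,0.01108525,0.20804622]),tool_rot=np.array([-.012,1,0,0]))
p=wplane([(565,136),(636,133),(630,294),(569,291)],o,c,.073)[:,:2]*1000;print(p.round(1),p.mean(0), np.linalg.norm(np.diff(p,axis=0),axis=1))
print("yaw",np.degrees(np.arctan2(*(p[3]-p[0])[::-1])),np.degrees(np.arctan2(*(p[2]-p[1])[::-1])))
print(get_obs()["eef_pos"],get_obs()["grip_width"])
```

```text
[[502.5 211.3]
 [484.7 303.5]
 [643.9 337.4]
 [637.4 243.5]] [567.11846525 273.94033269] [ 93.85164796 162.77754026  94.17266611]
yaw 13.401632343923124 12.037619162892826
[0.48686332 0.07913513 0.18408579] 0.058682165738502684
```

Emit:
apply_moves(targets=[[[-0.4,0.6,0,1,-1],[-0.3,0.7,0,2,-1],[-0.3,0.7,0,2,-1],[0,0.7,0,1,-1],[0,0.7,0,0,-1],[0,0.6,0,0,-1],[0,0,0,0,-1],[0,0,0,0,-1]]])

```text
clock: 4.62
eef_pos: [0.4468, 0.2395, 0.1799]
tool_rot: [-0.118, 0.993, -0.0, -0.0]
ft_force: [-0.1, 0.4, -2.0]
grip_width: 0.0586
grasp_force: 65.6
```

Run:
```python
from w import *
o=get_obs();im,d=imaging.camera("wrist");c=imaging.get_calibration("wrist")
np.savez("w2.npz",im=im,p=o["eef_pos"],q=o["tool_rot"])
print(o["eef_pos"],o["tool_rot"],o["joint_pos"].round(2))
g=np.array([.559,.276]);a=.234;ux=np.array([np.cos(a),np.sin(a)]);uy=np.array([-ux[1],ux[0]])
im2=im.copy()
for hx,hy,z,col in((.063,.038,.073,(0,255,0)),(-.081,.092,.09,(0,0,255))):
    pts=[np.r_[g+sx*abs(hx)*ux+sy*hy*uy,z] for sx,sy in((.6 if hx<0 else 1,1),(-1,1),(-1,-1),(.6 if hx<0 else 1,-1))]
    pp=wproj(pts,o,c);print(pp.round());cv2.polylines(im2,[pp.astype(np.int32).reshape(-1,1,2)],hx>0,col,1)
cv2.imwrite("pics/w2.png",im2)
```

```text
[0.44678918 0.23948671 0.17993929] [-1.17897721e-01  9.93025618e-01 -1.99102272e-04 -4.57342467e-04] [ 0.49  0.3  -0.1   1.17 -0.    0.26]
[[369. 447.]
 [382. 325.]
 [275. 326.]
 [283. 448.]]
[[435. 445.]
 [464. 311.]
 [192. 311.]
 [217. 447.]]
```

View pics/w2.png

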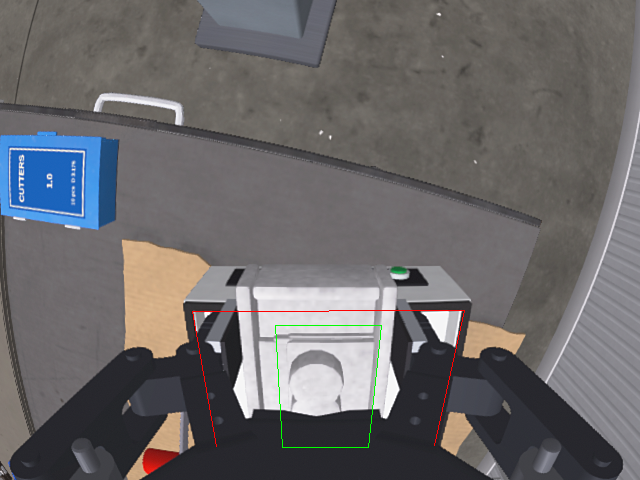

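Emit:
apply_moves(targets=[[[0.3,0.1,0,0,-1],[0.4,0.15,0,0,-1],[0.4,0.15,-0.3,0,-1],[0.4,0.15,-0.3,0,-1],[0.3,0.1,-0.2,0,-1],[0.2,0.07,0,0,-1],[0,0,0,0,-1],[0,0,0,0,-1]]])

```text
clock: 5.33
eef_pos: [0.5274, 0.266, 0.1477]
tool_rot: [-0.116, 0.993, -0.0, -0.001]
ft_force: [-0.4, 0.4, -2.0]
grip_width: 0.0586
grasp_force: 65.6
```

Emit:
apply_moves(targets=[[[-0.02,0.05,-0.3,0,-1],[0,0,-0.4,0,-1],[0,0,-0.3,0,-1],[0,0,-0.2,0,-1],[0,0,0,0,-1],[0,0,0,0,-1]]])

```text
clock: 5.83
eef_pos: [0.5262, 0.2688, 0.1003]
tool_rot: [-0.116, 0.993, -0.0, -0.0]
ft_force: [0.0, -0.1, -1.7]
grip_width: 0.0585
grasp_force: 65.6
```

Emit:
apply_moves(targets=[[[0,-0.01,-0.1,0,-1],[0,0,-0.08,0,-1],[0,0,-0.06,0,-1],[0,0,0,0,-1],[0,0,0,0,-1]]])

```text
clock: 6.25
eef_pos: [0.5266, 0.2689, 0.0904]
tool_rot: [-0.117, 0.993, -0.0, -0.0]
ft_force: [-0.3, -0.3, -1.6]
grip_width: 0.0584
grasp_force: 65.6
```

Emit:
apply_moves(targets=[[[0,0,-0.03,0,-1],[0,0,0,0,-1],[0,0,0,0,-1]]])

```text
clock: 6.5
eef_pos: [0.5269, 0.269, 0.0897]
tool_rot: [-0.117, 0.993, 0.0, 0.0]
ft_force: [-0.1, -0.6, 1.0]
grip_width: 0.0585
grasp_force: 65.8
```

Emit:
apply_moves(targets=[[[0,0,0,0,1],[0,0,0,0,1],[0,0,0,0,1],[0,0,0,0,1],[0,0,0,0,1],[0,0,0.2,0,1],[0,0,0.5,0,1],[0,0,0.6,0,1]]])

```text
clock: 7.17
eef_pos: [0.5254, 0.2682, 0.1405]
tool_rot: [-0.117, 0.993, -0.001, -0.002]
ft_force: [0.5, 0.2, 0.0]
grip_width: 0.0857
grasp_force: 0.0
```

Back off towards the robot and check the seat.

Emit:
apply_moves(targets=[[[-0.3,-0.07,0.4,0,1],[-0.6,-0.15,0.4,0,1],[-0.7,-0.17,0.3,0,1],[-0.5,-0.12,0.1,0,1],[0,0,0,0,1]]])

```text
clock: 7.58
eef_pos: [0.4398, 0.2478, 0.1915]
tool_rot: [-0.117, 0.993, 0.0, 0.0]
ft_force: [-0.5, -0.8, 0.4]
grip_width: 0.0854
grasp_force: 0.0
```

Run:
```python
from w import *
o=get_obs();im,d=imaging.camera("wrist");c=imaging.get_calibration("wrist")
print(o["eef_pos"],o["joint_pos"].round(2))
g=np.array([.559,.276]);a=.234;ux=np.array([np.cos(a),np.sin(a)]);uy=np.array([-ux[1],ux[0]])
tp,td=imaging.camera("top"); P=cloud("top",td)
q=P[(np.abs((P[...,:2]-g)@ux)<.05)&(np.abs((P[...,:2]-g)@uy)<.028)&(P[...,2]<.15)&(P[...,2]>.05)]
print("cast z",np.percentile(q[:,2],[10,50,90]),len(q))
b=cv2.resize(tp[190:290,150:250],(480,480),interpolation=cv2.INTER_CUBIC)
cv2.imwrite("pics/w3.png",np.hstack([cv2.resize(im,(480,360))[:,:],b[:360,:300]]) if 0 else im[180:480,120:520]); cv2.imwrite("pics/t3.png",b)
```

```text
[0.43982845 0.24781897 0.1914912 ] [ 0.51  0.28 -0.09  1.2   0.    0.28]
cast z [0.07469508 0.08357375 0.0953369 ] 614
```

View pics/w3.png

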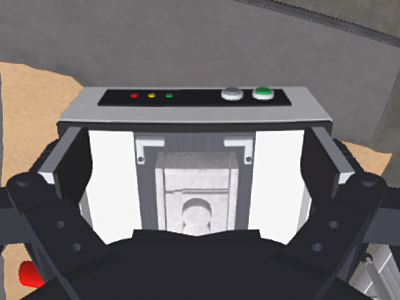

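Emit:
apply_moves(targets=[[[-0.1,-0.3,0.2,-7,1],[-0.1,-0.4,0,-7,1],[-0.1,-0.5,0,-7,1],[-0.1,-0.5,0,-7,1],[0,-0.5,0,-7,1],[0,-0.5,0,-7,1],[0,-0.5,0,-7,1],[0,-0.4,0,-7,1]]])

```text
clock: 8.35
eef_pos: [0.4276, 0.1032, 0.1971]
tool_rot: [0.367, 0.93, -0.0, 0.0]
ft_force: [0.2, 0.6, -0.3]
grip_width: 0.0851
grasp_force: 0.0
```

Emit:
apply_moves(targets=[[[0.3,0,0,-7,1],[0.4,0,0,-7,1],[0.4,0,0,-7,1],[0.3,0,0,-7,1],[0.2,0,0,-6,1],[0,0,0,0,1],[0,0,0,0,1]]])

```text
clock: 8.93
eef_pos: [0.4913, 0.1043, 0.1967]
tool_rot: [0.619, 0.785, -0.0, -0.0]
ft_force: [-0.1, 0.4, 0.4]
grip_width: 0.0854
grasp_force: 0.0
```

Emit:
apply_moves(targets=[[[0,0.1,-0.5,0,1],[0.1,0.1,-0.6,0,1],[0.3,0.1,-0.5,0,1],[0.4,0.1,-0.1,0,1],[0.3,0.13,0,0,1],[0.2,0.1,0,0,1],[0,0,0,0,1],[0,0,0,0,1]]])

```text
clock: 9.6
eef_pos: [0.5425, 0.1298, 0.1293]
tool_rot: [0.619, 0.785, -0.0, -0.0]
ft_force: [0.0, -0.4, 0.7]
grip_width: 0.0852
grasp_force: 0.0
```

Run:
```python
from w import *
o=get_obs();im,d=imaging.camera("wrist");c=imaging.get_calibration("wrist")
print(o["eef_pos"],o["joint_pos"].round(2))
s,_=imaging.camera("scene")
b=cv2.resize(s[90:220,160:330],(560,428),interpolation=cv2.INTER_CUBIC)
cv2.imwrite("pics/s4.png",b);cv2.imwrite("w4.png",im)
```

```text
[0.54248908 0.12981236 0.12933164] [ 0.23  0.43 -0.04  1.1  -0.    1.57]
```

View pics/s4.png

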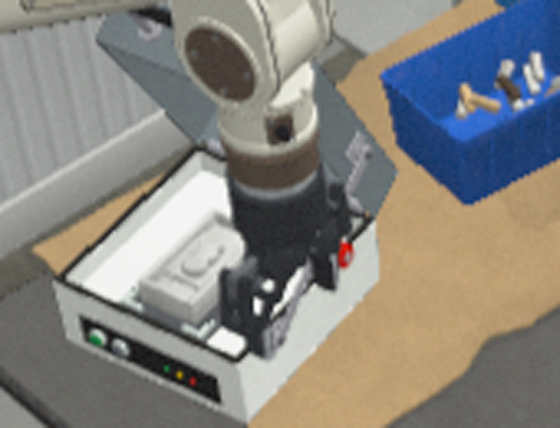

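Emit:
apply_moves(targets=[[[0.1,0.02,0,0,1],[0.1,0.02,0,0,1],[0.05,0.01,0,0,1],[0,0,0,0,1],[0,0,0,0,1]]])

```text
clock: 10.12
eef_pos: [0.5528, 0.1317, 0.1293]
tool_rot: [0.62, 0.785, -0.0, -0.0]
ft_force: [-0.8, 0.5, -0.2]
grip_width: 0.0855
grasp_force: 0.0
```

Emit:
apply_moves(targets=[[[0.07,0.017,-0.06,0,1],[0.07,0.017,-0.08,0,1],[0.07,0.017,-0.1,0,1],[0,0,0,0,1],[0,0,0,0,1]]])

```text
clock: 10.53
eef_pos: [0.561, 0.1337, 0.119]
tool_rot: [0.62, 0.785, -0.0, -0.0]
ft_force: [-0.5, -0.2, -0.9]
grip_width: 0.0853
grasp_force: 0.2
```

```bash
cat > k.py <<'E'
from w import *
o=get_obs();print(o["eef_pos"],o["ft_force"].round(1))
c={}
for n,(u0,u1,v0,v1) in(("top",(220,260,215,250)),("scene",(240,285,145,190))):
    im,d=imaging.camera(n);p=cloud(n,d);im=im.astype(int)
    m=(im[...,2]>100)&(im[...,1]<70)&(im[...,0]<70);k=np.zeros_like(m);k[v0:v1,u0:u1]=1;m&=k
    v,u=np.nonzero(m);print(n,len(u),(u.mean().round(1),v.mean().round(1)) if len(u) else 0,np.median(p[m],0).round(4))
    if n=="scene": cv2.imwrite("sc.png",im)
    hp=np.array([.6718,.3029]);ux=np.array([.9728,.2317]);uy=np.array([-.2317,.9728])
    r=p[...,:2]-hp;f=-(r@ux);y=r@uy
    b=(p[...,2]>.2)&(p[...,2]<.36)&(abs(y)<.056)&(f>0.03)&(f<.26)&(im.max(2)<60)
    if b.sum()>10: print(" bar?",b.sum(),np.median(f[b]).round(3),np.median(p[...,2][b]).round(3))
E
python3 k.py
```

```text
[0.5609972  0.13371507 0.11895141] [-0.5 -0.2 -0.9]
top 0 0 [nan nan nan]
 bar? 164 0.097 0.328
scene 3 (np.float64(264.0), np.float64(166.3)) [0.6279 0.1537 0.1344]
 bar? 53 0.097 0.329
  return _methods._mean(a, axis=axis, dtype=dtype,
  ret = um.true_divide(
[ WARN:0@0.935] global loadsave.cpp:1063 imwrite_ Unsupported depth image for selected encoder is fallbacked to CV_8U.
```

```bash
cat > kw.py <<'E'
from w import *
o=get_obs();im,d=imaging.camera("wrist");c=imaging.get_calibration("wrist");cv2.imwrite("wk.png",im);im=im.astype(int)
m=((im[...,2]>110)&(im[...,1]<70)&(im[...,0]<70)).astype(np.uint8)
n,l,s,ce=cv2.connectedComponentsWithStats(m)
print([(s[i].tolist(),ce[i].round()) for i in range(1,n) if s[i,4]>30])
hp=np.array([.6718,.3029]);ux=np.array([.9728,.2317]);uy=np.array([-.2317,.9728])
r=np.hypot(.067,.056);a0=np.arctan2(.056,.067)
for da in(0,.1,.2,.3,.4):
    a=a0-da;f=.155-r*np.cos(a);z=.075+r*np.sin(a)
    print(da,"f%.3f z%.3f"%(f,z),[wproj(np.r_[hp-f*ux+y*uy,z],o,c).round().tolist() for y in(-.110,-.136)])
print("tcp f",-(o["eef_pos"][:2]-hp)@ux,"y",(o["eef_pos"][:2]-hp)@uy)
E
python3 kw.py
```

```text
[([464, 273, 54, 68, 2640], array([490., 306.])), ([116, 448, 29, 26, 448], array([130., 462.]))]
0 f0.088 z0.131 [[[482.0, 273.0]], [[471.0, 338.0]]]
0.1 f0.083 z0.124 [[[487.0, 267.0]], [[477.0, 328.0]]]
0.2 f0.078 z0.117 [[[489.0, 260.0]], [[480.0, 319.0]]]
0.3 f0.074 z0.109 [[[489.0, 254.0]], [[480.0, 311.0]]]
0.4 f0.071 z0.100 [[[487.0, 249.0]], [[479.0, 303.0]]]
tcp f 0.14680481193224335 y -0.13886612023199651
```

Emit:
apply_moves(targets=[[[0.07,0.017,-0.05,0,1],[0.07,0.017,-0.05,0,1],[0,0,0,0,1],[0,0,0,0,1]]])

```text
clock: 11.02
eef_pos: [0.5647, 0.1346, 0.1142]
tool_rot: [0.62, 0.785, -0.002, -0.002]
ft_force: [-5.0, -0.7, -1.4]
grip_width: 0.0853
grasp_force: 2.2
```

```bash
python3 kw.py; python3 -c "
from w import *;print(get_obs()['ft_force'],get_obs()['ft_torque'])"
```

```text
[([464, 275, 53, 66, 2537], array([490., 307.])), ([112, 450, 30, 26, 443], array([126., 465.]))]
0 f0.088 z0.131 [[[479.0, 279.0]], [[467.0, 346.0]]]
0.1 f0.083 z0.124 [[[485.0, 272.0]], [[474.0, 336.0]]]
0.2 f0.078 z0.117 [[[487.0, 265.0]], [[477.0, 326.0]]]
0.3 f0.074 z0.109 [[[487.0, 259.0]], [[478.0, 317.0]]]
0.4 f0.071 z0.100 [[[486.0, 253.0]], [[477.0, 309.0]]]
tcp f 0.14319458766607596 y -0.13885445362981272
[-4.81819636 -1.16824632 -2.10063169] [-0.19839599  1.12585512  0.05327153]
```

Emit:
apply_moves(targets=[[[0.08,-0.02,-0.06,0,1],[0.07,0.0,-0.08,0,1],[0.07,0.017,-0.08,0,1],[0,0,0,0,1],[0,0,0,0,1]]])

```text
clock: 11.48
eef_pos: [0.5698, 0.1349, 0.1035]
tool_rot: [0.619, 0.785, -0.004, -0.005]
ft_force: [-11.5, 0.9, -4.4]
grip_width: 0.0854
grasp_force: 4.1
```

```bash
python3 kw.py; python3 -c "
from w import *;print(get_obs()['ft_force'],get_obs()['ft_torque'])"
```

```text
[([466, 274, 52, 66, 2436], array([492., 307.])), ([106, 455, 28, 25, 382], array([120., 470.]))]
0 f0.088 z0.131 [[[478.0, 290.0]], [[465.0, 362.0]]]
0.1 f0.083 z0.124 [[[485.0, 281.0]], [[472.0, 350.0]]]
0.2 f0.078 z0.117 [[[488.0, 273.0]], [[476.0, 339.0]]]
0.3 f0.074 z0.109 [[[488.0, 266.0]], [[477.0, 329.0]]]
0.4 f0.071 z0.100 [[[486.0, 259.0]], [[477.0, 319.0]]]
tcp f 0.13817264198488663 y -0.13974274918993193
[-10.63728975   0.46258917  -4.46157593] [-0.05816309  2.29290788  0.15537993]
```

Emit:
apply_moves(targets=[[[-0.15,-0.04,0,0,1],[-0.2,-0.05,0,0,1],[-0.2,-0.05,0.4,0,1],[0,0,0.5,0,1],[0,0,0.5,0,1],[0,0,0,0,1],[0,0,0,0,1]]])

```text
clock: 12.12
eef_pos: [0.5557, 0.1297, 0.1655]
tool_rot: [0.62, 0.785, 0.003, 0.002]
ft_force: [-1.3, 0.4, 0.6]
grip_width: 0.0852
grasp_force: 0.0
```

```bash
python3 kw.py; python3 k.py 2>/dev/null
```

```text
[([446, 225, 39, 50, 1531], array([465., 251.])), ([134, 427, 20, 19, 239], array([143., 436.]))]
0 f0.088 z0.131 [[[454.0, 234.0]], [[448.0, 285.0]]]
0.1 f0.083 z0.124 [[[459.0, 230.0]], [[453.0, 280.0]]]
0.2 f0.078 z0.117 [[[461.0, 227.0]], [[456.0, 275.0]]]
0.3 f0.074 z0.109 [[[462.0, 223.0]], [[457.0, 269.0]]]
0.4 f0.071 z0.100 [[[462.0, 220.0]], [[457.0, 265.0]]]
tcp f 0.1530911759716175 y -0.14157461531740761
[0.55455623 0.12948712 0.16397293] [-1.   0.3  0.1]
top 0 0 [nan nan nan]
 bar? 152 0.115 0.32
scene 51 (np.float64(264.4), np.float64(169.4)) [0.6253 0.1633 0.1156]
 bar? 133 0.115 0.322
```

Emit:
apply_moves(targets=[[[-0.1,0,0.4,0,0],[-0.2,0,0.7,0,0],[-0.1,0,0.9,0,0],[0,0,0.9,0,0],[0,0,0.9,0,0],[0,0,0.9,0,0],[0,0,0.8,0,0],[0,0,0.2,0,-0.05]]])

```text
clock: 12.93
eef_pos: [0.5386, 0.1296, 0.3958]
tool_rot: [0.62, 0.785, 0.003, 0.002]
ft_force: [-0.4, 0.5, 0.5]
grip_width: 0.0405
grasp_force: 0.0
```

Emit:
apply_moves(targets=[[[0,0.4,0,0,-0.05],[0.1,0.7,0,0,-0.05],[0.1,0.8,0,0,-0.05],[0.2,0.8,0,0,-0.05],[0.1,0.6,0,0,-0.05],[0.06,0.38,0,0,-0.05],[0,0,0,0,-0.05],[0,0,0,0,-0.05]]])

```text
clock: 13.6
eef_pos: [0.5599, 0.2774, 0.3888]
tool_rot: [0.619, 0.785, -0.001, -0.0]
ft_force: [0.1, -0.0, -0.6]
grip_width: 0.0407
grasp_force: 0.0
```

Run:
```python
from w import *
o=get_obs();im,d=imaging.camera("wrist");c=imaging.get_calibration("wrist")
print(o["eef_pos"],o["tool_rot"],o["joint_pos"].round(2),o["grip_width"])
hp=np.array([.6718,.3029]);ux=np.array([.9728,.2317]);uy=np.array([-.2317,.9728])
b=hp-.114*ux
pp=[wproj(np.r_[b+y*uy,.315],o,c)[0] for y in(-.05,0,.05)];print(np.round(pp))
for q in pp: cv2.circle(im,tuple(int(v) for v in q),3,(0,255,0),1)
cv2.imwrite("pics/w5.png",im)
for n in("top","scene"):
    im,d=imaging.camera(n);p=cloud(n,d);r=p[...,:2]-hp;f=-(r@ux);y=r@uy
    k=(p[...,2]>.28)&(p[...,2]<.335)&(abs(y)<.056)&(f>0.08)&(f<.15)&(im.max(2)<60)
    print(n,k.sum(),np.median(f[k]),np.median(p[...,2][k]),y[k].min(),y[k].max())
```

```text
[0.55986598 0.27738138 0.38880832] [ 6.19243213e-01  7.85197744e-01 -1.45788330e-03 -4.69829038e-04] [ 0.46  0.53  0.8   1.84 -0.    1.8 ] 0.040715370218411456
[[317. 347.]
 [317. 272.]
 [317. 184.]]
top 91 0.11482442275964111 0.32053328934569425 -0.055579616094892356 0.006940054766942498
scene 138 0.1142160835891213 0.3215123483381285 -0.05483345473626101 0.05468679417301469
```

View pics/w5.png

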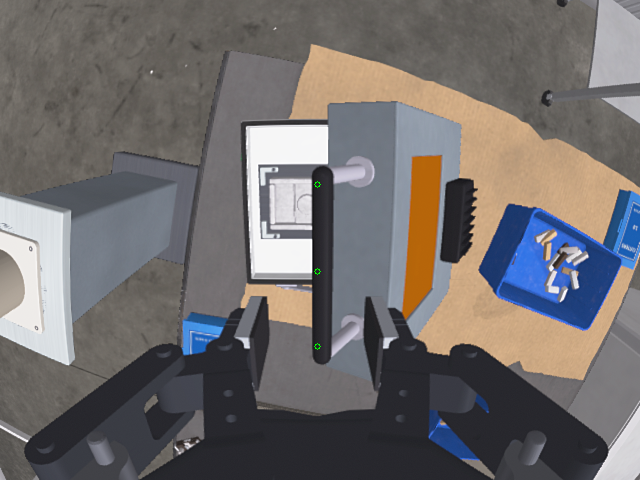

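Emit:
apply_moves(targets=[[[0.03,0,-0.4,0,-0.05],[0,0,-0.5,0,-0.05],[0,0,-0.4,0,-0.05],[0,0,-0.3,0,-0.05],[0,0,-0.2,0,-0.05],[0,0,-0.04,0,-0.05],[0,0,0,0,-0.05],[0,0,0,0,-0.05]]])

```text
clock: 14.42
eef_pos: [0.5614, 0.2762, 0.3184]
tool_rot: [0.62, 0.785, 0.001, 0.0]
ft_force: [0.3, -0.5, -0.0]
grip_width: 0.0408
grasp_force: 0.0
```

Emit:
apply_moves(targets=[[[0,0,-0.06,0,-0.5],[0,0,0,0,-1],[0,0,0,0,-1],[0,0,0,0,-1],[0,0,0,0,-1],[0,0,0,0,-1]]])

```text
clock: 14.92
eef_pos: [0.5612, 0.2766, 0.3154]
tool_rot: [0.62, 0.785, 0.0, 0.0]
ft_force: [-0.8, 0.0, 2.7]
grip_width: 0.0097
grasp_force: 58.6
```

```bash
cat > arc.py <<'E'
import numpy as np,sys
from workcell import get_obs
o=get_obs();p=o["eef_pos"];print(p,o["ft_force"].round(1),o["grip_width"])
hp=np.array([.6718,.3029]);ux=np.array([.9728,.2317]);uy=np.array([-.2317,.9728])
f=-(p[:2]-hp)@ux;z=p[2]-.09;r=np.hypot(f,z);a=np.arctan2(z,f);print("f%.4f z%.4f r%.4f hood %.3f y%.4f"%(f,z,r,a-.0993,(p[:2]-hp)@uy))
th=a
for i in range(int(sys.argv[2])):
    d=float(sys.argv[1]);n=max(th-d,.0993)
    df=r*(np.cos(n)-np.cos(th));dz=r*(np.sin(n)-np.sin(th));th=n
    print("%.2f [%.3f,%.3f,%.3f]"%(th-.0993,-df*ux[0]/.04,-df*ux[1]/.04,dz/.04))
E
python3 arc.py .032 24
```

```text
[0.5611829  0.27662879 0.31538048] [-0.8  0.   2.7] 0.009691165605844564
f0.1137 z0.2254 r0.2524 hood 1.004 y0.0001
0.97 [-0.174,-0.041,-0.094]
0.94 [-0.171,-0.041,-0.099]
0.91 [-0.168,-0.040,-0.105]
0.88 [-0.164,-0.039,-0.111]
0.84 [-0.161,-0.038,-0.116]
0.81 [-0.157,-0.037,-0.121]
0.78 [-0.153,-0.037,-0.126]
0.75 [-0.149,-0.036,-0.131]
0.72 [-0.145,-0.035,-0.136]
0.68 [-0.141,-0.034,-0.141]
0.65 [-0.136,-0.032,-0.145]
0.62 [-0.132,-0.031,-0.150]
0.59 [-0.127,-0.030,-0.154]
0.56 [-0.122,-0.029,-0.158]
0.52 [-0.117,-0.028,-0.162]
0.49 [-0.112,-0.027,-0.166]
0.46 [-0.107,-0.025,-0.169]
0.43 [-0.102,-0.024,-0.173]
0.40 [-0.096,-0.023,-0.176]
0.36 [-0.091,-0.022,-0.179]
0.33 [-0.085,-0.020,-0.182]
0.30 [-0.079,-0.019,-0.185]
0.27 [-0.074,-0.018,-0.187]
0.24 [-0.068,-0.016,-0.190]
```

Emit:
apply_moves(targets=[[[-0.09,-0.02,-0.047,0,-1],[-0.13,-0.03,-0.073,0,-1],[-0.17,-0.041,-0.1,0,-1],[-0.168,-0.04,-0.105,0,-1],[-0.164,-0.039,-0.11,0,-1],[-0.16,-0.038,-0.116,0,-1],[0,0,0,0,-1]]])

```text
clock: 15.5
eef_pos: [0.5243, 0.2678, 0.2923]
tool_rot: [0.62, 0.785, -0.001, -0.0]
ft_force: [-2.3, -1.1, 0.2]
grip_width: 0.0099
grasp_force: 59.1
```

```bash
python3 arc.py .032 16
```

```text
[0.52426944 0.26775272 0.29234181] [-2.3 -1.1  0.2] 0.00994866584850284
f0.1517 z0.2023 r0.2529 hood 0.828 y-0.0000
0.80 [-0.156,-0.037,-0.124]
0.76 [-0.152,-0.036,-0.129]
0.73 [-0.148,-0.035,-0.134]
0.70 [-0.143,-0.034,-0.139]
0.67 [-0.139,-0.033,-0.143]
0.64 [-0.134,-0.032,-0.148]
0.60 [-0.130,-0.031,-0.152]
0.57 [-0.125,-0.030,-0.156]
0.54 [-0.120,-0.029,-0.160]
0.51 [-0.115,-0.027,-0.164]
0.48 [-0.110,-0.026,-0.168]
0.44 [-0.104,-0.025,-0.171]
0.41 [-0.099,-0.024,-0.175]
0.38 [-0.094,-0.022,-0.178]
0.35 [-0.088,-0.021,-0.181]
0.32 [-0.082,-0.020,-0.184]
```

Smooth, low forces; continue.

Emit:
apply_moves(targets=[[[-0.156,-0.037,-0.124,0,-1],[-0.152,-0.036,-0.129,0,-1],[-0.148,-0.035,-0.134,0,-1],[-0.143,-0.034,-0.139,0,-1],[-0.139,-0.033,-0.143,0,-1],[-0.134,-0.032,-0.148,0,-1],[-0.13,-0.031,-0.152,0,-1],[0,0,0,0,-1]]])

```text
clock: 16.17
eef_pos: [0.4854, 0.2584, 0.2529]
tool_rot: [0.62, 0.785, -0.001, 0.0]
ft_force: [2.3, -0.3, -3.9]
grip_width: 0.0099
grasp_force: 60.9
```

```bash
python3 arc.py .032 16
```

```text
[0.48535879 0.25839394 0.25293207] [ 2.3 -0.3 -3.9] 0.009922159056970244
f0.1917 z0.1629 r0.2516 hood 0.605 y-0.0001
0.57 [-0.124,-0.030,-0.155]
0.54 [-0.119,-0.028,-0.159]
0.51 [-0.114,-0.027,-0.163]
0.48 [-0.109,-0.026,-0.167]
0.45 [-0.104,-0.025,-0.170]
0.41 [-0.099,-0.024,-0.174]
0.38 [-0.093,-0.022,-0.177]
0.35 [-0.088,-0.021,-0.180]
0.32 [-0.082,-0.020,-0.183]
0.29 [-0.076,-0.018,-0.185]
0.25 [-0.071,-0.017,-0.188]
0.22 [-0.065,-0.015,-0.190]
0.19 [-0.059,-0.014,-0.192]
0.16 [-0.053,-0.013,-0.194]
0.13 [-0.047,-0.011,-0.195]
0.09 [-0.041,-0.010,-0.197]
```

Emit:
apply_moves(targets=[[[-0.125,-0.03,-0.155,0,-1],[-0.12,-0.028,-0.159,0,-1],[-0.115,-0.027,-0.163,0,-1],[-0.11,-0.026,-0.167,0,-1],[-0.104,-0.025,-0.17,0,-1],[-0.099,-0.024,-0.174,0,-1],[-0.093,-0.022,-0.177,0,-1],[-0.088,-0.021,-0.18,0,-1]]])

```text
clock: 16.83
eef_pos: [0.4516, 0.2503, 0.1996]
tool_rot: [0.62, 0.785, -0.0, 0.0]
ft_force: [2.6, -1.7, 0.1]
grip_width: 0.01
grasp_force: 59.6
```

```bash
python3 arc.py .024 16
```

```text
[0.4515867  0.25032177 0.19964455] [ 2.6 -1.7  0.1] 0.010023717174741938
f0.2264 z0.1096 r0.2516 hood 0.352 y-0.0001
0.33 [-0.062,-0.015,-0.137]
0.30 [-0.059,-0.014,-0.138]
0.28 [-0.056,-0.013,-0.140]
0.26 [-0.053,-0.013,-0.141]
0.23 [-0.049,-0.012,-0.142]
0.21 [-0.046,-0.011,-0.143]
0.18 [-0.043,-0.010,-0.144]
0.16 [-0.039,-0.009,-0.145]
0.14 [-0.036,-0.009,-0.146]
0.11 [-0.032,-0.008,-0.147]
0.09 [-0.029,-0.007,-0.148]
0.06 [-0.026,-0.006,-0.149]
0.04 [-0.022,-0.005,-0.149]
0.02 [-0.019,-0.004,-0.150]
0.00 [-0.010,-0.002,-0.098]
0.00 [-0.000,-0.000,0.000]
```

Emit:
apply_moves(targets=[[[-0.062,-0.015,-0.137,0,-1],[-0.059,-0.014,-0.138,0,-1],[-0.056,-0.013,-0.14,0,-1],[-0.053,-0.013,-0.141,0,-1],[-0.049,-0.012,-0.142,0,-1],[-0.046,-0.011,-0.143,0,-1],[-0.043,-0.01,-0.144,0,-1],[0,0,0,0,-1]]])

```text
clock: 17.5
eef_pos: [0.4367, 0.2468, 0.1595]
tool_rot: [0.62, 0.785, -0.0, 0.0]
ft_force: [4.9, -3.4, -2.3]
grip_width: 0.0095
grasp_force: 58.6
```

```bash
python3 arc.py .015 16
```

```text
[0.43674115 0.24679558 0.15945377] [ 4.9 -3.4 -2.3] 0.00952935753413185
f0.2417 z0.0695 r0.2514 hood 0.181 y-0.0001
0.17 [-0.025,-0.006,-0.091]
0.15 [-0.023,-0.006,-0.091]
0.14 [-0.022,-0.005,-0.092]
0.12 [-0.021,-0.005,-0.092]
0.11 [-0.019,-0.005,-0.092]
0.09 [-0.018,-0.004,-0.092]
0.08 [-0.017,-0.004,-0.093]
0.06 [-0.015,-0.004,-0.093]
0.05 [-0.014,-0.003,-0.093]
0.03 [-0.013,-0.003,-0.093]
0.02 [-0.011,-0.003,-0.094]
0.00 [-0.010,-0.002,-0.094]
0.00 [-0.000,-0.000,-0.003]
0.00 [-0.000,-0.000,0.000]
0.00 [-0.000,-0.000,0.000]
0.00 [-0.000,-0.000,0.000]
```

Emit:
apply_moves(targets=[[[-0.03,-0.006,-0.09,0,-1],[-0.028,-0.006,-0.09,0,-1],[-0.025,-0.005,-0.09,0,-1],[-0.021,-0.005,-0.09,0,-1],[-0.019,-0.005,-0.09,0,-1],[-0.018,-0.004,-0.09,0,-1],[-0.017,-0.004,-0.09,0,-1],[-0.015,-0.004,-0.09,0,-1]]])

```text
clock: 18.17
eef_pos: [0.431, 0.2454, 0.1319]
tool_rot: [0.62, 0.785, 0.001, 0.001]
ft_force: [4.8, -4.1, -0.0]
grip_width: 0.01
grasp_force: 58.5
```

```bash
python3 arc.py .01 2
```

```text
[0.43097507 0.24542552 0.13187424] [ 4.8 -4.1 -0. ] 0.009961834195683576
f0.2476 z0.0419 r0.2511 hood 0.068 y-0.0001
0.06 [-0.010,-0.002,-0.062]
0.05 [-0.009,-0.002,-0.062]
```

Emit:
apply_moves(targets=[[[-0.01,0,-0.05,0,-1],[-0.01,0,-0.05,0,-1],[-0.01,0,-0.05,0,-1],[-0.01,0,-0.05,0,-1],[-0.005,0,-0.05,0,-1],[-0.005,0,-0.05,0,-1],[0,0,0,0,-1],[0,0,0,0,-1]]])

```text
clock: 18.83
eef_pos: [0.4293, 0.245, 0.1198]
tool_rot: [0.62, 0.784, 0.0, 0.002]
ft_force: [7.7, -4.0, -3.1]
grip_width: 0.0098
grasp_force: 58.4
```

Emit:
apply_moves(targets=[[[-0.02,0.02,-0.03,0,-1],[-0.02,0.02,-0.03,0,-1],[-0.01,0.01,-0.03,0,-1],[0,0,-0.02,0,-1],[0,0,0,0,-1],[0,0,0,0,-1]]])

```text
clock: 19.33
eef_pos: [0.4292, 0.2452, 0.119]
tool_rot: [0.621, 0.784, 0.001, 0.005]
ft_force: [4.0, -15.5, 18.5]
grip_width: 0.0097
grasp_force: 60.7
```

```bash
cat > hd.py <<'E'
from w import *
o=get_obs();print(o["eef_pos"],o["ft_force"].round(1),o["ft_torque"].round(2))
hp=np.array([.6718,.3029]);ux=np.array([.9728,.2317]);uy=np.array([-.2317,.9728])
for n in("scene","top"):
    im,d=imaging.camera(n);p=cloud(n,d);r=p[...,:2]-hp;f=-(r@ux);y=r@uy
    m=(d>0)&(f>.02)&(f<.195)&(abs(y)<.09)&(p[...,2]>.11)&(p[...,2]<.17)
    A=np.c_[f[m],y[m],np.ones(m.sum())];z=p[...,2][m]
    for _ in range(3):
        s=np.linalg.lstsq(A,z,rcond=None)[0];k=abs(A@s-z)<.004;A,z=A[k],z[k]
    print(n,len(z),"slope",s.round(4),"z front",s@[.2,0,1],"z back",s@[.02,0,1])
    if n=="scene": cv2.imwrite("pics/s6.png",cv2.resize(im[90:220,140:330],(760,520),interpolation=cv2.INTER_CUBIC))
E
python3 hd.py
```

```text
[0.42923093 0.24519828 0.1189503 ] [  4.  -15.5  18.5] [-2.96 -1.06  0.  ]
scene 1093 slope [-0.0545 -0.0065  0.1495] z front 0.13856167284059898 z back 0.14837948207600365
top 1196 slope [-0.0674 -0.0105  0.1479] z front 0.13439768948769792 z back 0.14653539046064248
```

View pics/s6.png

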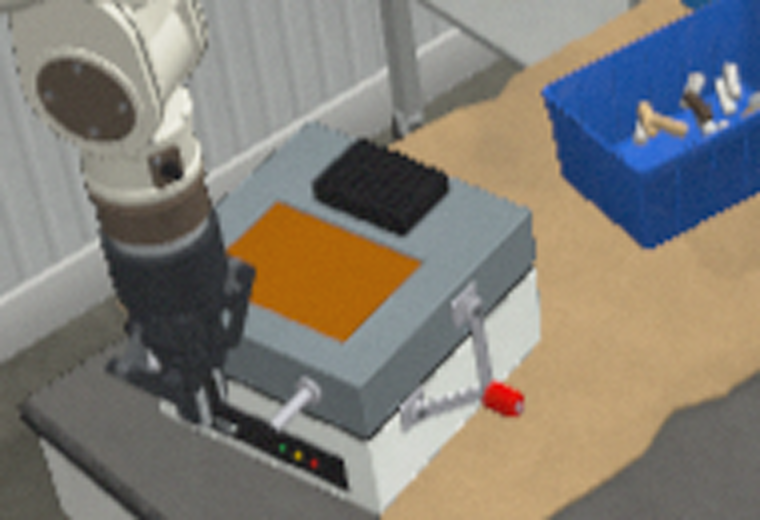

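Emit:
apply_moves(targets=[[[0,-0.03,0.01,0,-1],[0,0,0,0,-1],[0,0,0,0,-1]]])

```text
clock: 19.68
eef_pos: [0.4292, 0.2451, 0.119]
tool_rot: [0.621, 0.784, 0.002, 0.004]
ft_force: [5.2, -10.4, 15.4]
grip_width: 0.0101
grasp_force: 60.2
```

```bash
cat > hd2.py <<'E'
from w import *
o=get_obs();print(o["eef_pos"],o["ft_force"].round(1))
hp=np.array([.6718,.3029]);ux=np.array([.9728,.2317]);uy=np.array([-.2317,.9728])
for n in("scene","top"):
    im,d=imaging.camera(n);p=cloud(n,d);r=p[...,:2]-hp;f=-(r@ux);y=r@uy
    for a,b in((.0,.03),(.10,.13),(.13,.16),(.17,.2)):
        m=(d>0)&(f>a)&(f<b)&(y<.09)&(y>-.085)&(p[...,2]>.125)&(p[...,2]<.155)&(im.max(2)>60)
        print(n,(a,b),m.sum(),np.median(p[...,2][m]).round(4))
    i=im.astype(int);m=(i[...,2]>100)&(i[...,1]<60)&(i[...,0]<60)&(abs(f-.08)<.06)&(abs(y+.123)<.05)&(p[...,2]<.15)
    print("red",m.sum(),np.median(f[m]).round(4),np.median(y[m]).round(4),np.median(p[...,2][m]).round(4))
E
python3 hd2.py
```

```text
[0.42921816 0.24514103 0.11900071] [  5.2 -10.4  15.4]
scene (0.0, 0.03) 199 0.1431
scene (0.1, 0.13) 423 0.1414
scene (0.13, 0.16) 336 0.1409
scene (0.17, 0.2) 264 0.1426
red 51 0.0839 -0.1259 0.0418
top (0.0, 0.03) 343 0.1401
top (0.1, 0.13) 561 0.1388
top (0.13, 0.16) 400 0.1384
top (0.17, 0.2) 295 0.1397
red 40 0.0824 -0.12 0.0398
```

Emit:
apply_moves(targets=[[[0,-0.02,0.01,0,-0.3],[0,0,0,0,-0.3],[0,0,0,0,-0.3],[0,0,0,0,-0.3],[0,0,0,0,-0.3]]])

```text
clock: 20.2
eef_pos: [0.425, 0.2458, 0.1157]
tool_rot: [0.62, 0.785, -0.001, -0.001]
ft_force: [0.9, 1.1, -0.2]
grip_width: 0.0299
grasp_force: 0.0
```

Emit:
apply_moves(targets=[[[0.03,0,0.15,0,-0.3],[0,0,0.4,0,-0.3],[0,0,0.7,0,-0.3],[0,0,0.9,0,-0.3],[-0.2,0,0.9,0,-0.3],[-0.5,0,0.6,0,-0.3],[-0.6,0,0,0,-0.3],[0,0,0,0,-0.3]]])

```text
clock: 20.87
eef_pos: [0.3728, 0.2458, 0.2648]
tool_rot: [0.619, 0.785, 0.001, -0.0]
ft_force: [-1.3, -1.1, -0.7]
grip_width: 0.0298
grasp_force: 0.0
```

```bash
python3 hd2.py
python3 - <<'E'
from w import *
im,d=imaging.camera("scene");b=cv2.resize(im[90:220,140:330],(760,520),interpolation=cv2.INTER_CUBIC);cv2.imwrite("pics/s7.png",b)
a=np.load("top0.npz")["im"].astype(int);t,_=imaging.camera("top")
df=(abs(a-t).max(2)>60);print("tin/blocks change px",df[270:325,270:490].sum())
p=cloud("scene",d);hp=np.array([.6718,.3029]);ux=np.array([.9728,.2317]);uy=np.array([-.2317,.9728])
r=p[...,:2]-hp;f=-(r@ux);y=r@uy;m=(abs(f-.251)<.02)&(abs(y)<.05)&(p[...,2]>.1)&(im.max(2)<70)
print("bar",m.sum(),np.median(f[m]),np.percentile(p[...,2][m],[50,90]))
E
```

```text
[0.37277228 0.24584166 0.26483658] [-1.3 -1.1 -0.7]
scene (0.0, 0.03) 193 0.1429
scene (0.1, 0.13) 442 0.1416
scene (0.13, 0.16) 458 0.1416
scene (0.17, 0.2) 494 0.1428
red 50 0.0829 -0.125 0.0413
top (0.0, 0.03) 349 0.1399
top (0.1, 0.13) 582 0.1385
top (0.13, 0.16) 581 0.1383
top (0.17, 0.2) 552 0.1399
red 40 0.0819 -0.1204 0.0404
tin/blocks change px 0
bar 252 0.2528154569561586 [0.30366307 0.34145792]
```

```bash
python3 -c "
from workcell import order;print(order.job_done())"
```

```text
the job is handed in; nothing more can be done
None
```

I handed the job in at about 21 s on the robot's clock. The casting lies flat in the nest, the stay was broken by pushing the knuckle, and the hood was lowered under hold and let go shut. Its top measures level to within the camera's accuracy, and the tin, cap and clamp blocks show no change in the top view. The final result was not reported back.

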